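# Tidy the counter after the party: everything back on its own stand

### The arm

A 6-joint arm with a two-finger parallel gripper is mounted at the origin on the work surface. World frame = base frame: x ahead of the robot, y to its left, z up, the work surface at z = 0. Lengths are in m, angles in degrees, forces in N, time in s.
With the tool pointing down it reaches from about 0.25 to 0.725 m from the base axis. Payload 9.7 kg.
Tool frame: the origin (TCP) lies at the very end of the fingers, on their centre line; the grasp point (between the pads) lies 19 mm behind it; z points along the fingers, y is the line along which they close (so a half turn about z gives the same grasp; the last joint's range is limited). The gripper opens to 85 mm and grips with 20 to 120 N. Pads are 22 mm wide; open, the fingers measure 114 mm over their backs; the gripper's body (76 mm by 85 mm) begins 54 mm behind the grasp point. The pads swing forward as they close: fully open they stand 13 mm farther back than shut.
Start: joints at [-68.297, 4.979, 10.078, 95.1, 0, 90], TCP at [0.203, -0.511, 0.231] pointing down, gripper open.
Joint ranges: [-179.16, 179.16], [-48.56, 103.87], [-65.8, 70.77], [-126.05, 130.52], [-82.76, 87.17], [-180, 180]. Speed limits (degrees/s): [127.2, 127.2, 147.25, 180, 180, 180].

### API

Orientations are given as [roll, pitch, yaw] about the fixed x, y, z axes, in that order (R = Rz(yaw) Ry(pitch) Rx(roll)).
In Python, from workcell import bot gives the robot as it stands.
- The arm moves only by the tool arm_command, never from a script. Its argument "series" is a list of rows, each a list of 4 numbers: the shift along the tool's x, y, z in m, then the turn about the tool's z in rad. A call has exactly 5 rows; each row is the pose to reach, as a shift and turn from the pose commanded when the call began, along the tool's axes at that moment; what a row does not reach only later rows make up. A row lasts 1/10 s, in which the tool goes at most 50 mm and 8.59 degrees, less where a joint would pass 70% of its speed; a pose out of reach is approached as far as the arm can. A call with a gripper value outside its range is refused whole. "hand" is the finger opening in m, from 0 to 0.0854, set as the call begins (left out, the last holds). The fingers move at their own pace and stop on an object; "grip_force" is the grip in N (left out, the last holds). Time passes only in rows, so rows that repeat a pose let the fingers close, or fill a call up. It gives the time, the measured TCP pose, the force, the opening and the grip force at its end, in the units of the state.
- bot.get_obs(): the state, without advancing time (a new reading comes with each control period).
- bot.camera(name): name is "scene" or "top" or "wrist"; returns a dict with "color" (480x640x3 uint8, blue, green, red), "camera_matrix" (3x3 intrinsics, pixels), "dist_coeffs" ([k1, k2, p1, p2, k3] as OpenCV has them; the pictures are not rectified), "xyz" and "orientation" of the camera in the world; the wrist camera has in their place "T_tool_cam" (4x4, takes a point from camera to tool coordinates, whose origin is the TCP and whose axes are the flange's). Camera axes: x right, y up, looking along -z (the intrinsics and any distortion apply to the point x, -y, -z); pixel columns grow to the right and rows downward; lengths in m; the calibration is good to about 2 mm. A picture is of the moment at which its call begins: read the wrist's pose just before it. There is no depth.
- bot.job_done(): hands the job in; it is judged then, once.
Trained networks look in the newest picture that a camera, given by its name, has taken for a name from the list of things; names that differ only in an ending like _2 or _b are one class to them, and where a whole thing is asked for, a point or a joint stands for the part that bears it (a point fixed in the world has none). Each returns a list of dicts, best first, with "confidence" (0 to 1); they miss things now and then, are a little off and sometimes report something else, mostly with a low value. They report only what shows in the picture. A call takes as long as a camera call. They do not tell look-alikes from the thing itself.
- bot.find_in(camera, target): "location" ([column, row] in pixels, amid what is visible of it).
- bot.mark_of(camera, target): "location" ([column, row] in pixels: a listed point, or the origin of a listed thing).
The state is a dict: "time": time; "q": joint angles; "qd": joint speeds; "joint_efforts": joint torques, N m; "ee_pos": TCP position; "tcp_rot": TCP orientation; "wrist_force": force on the tool from outside, world axes, zero at the start; "torque": the same for the moment, N m; "opening": finger opening in m; "grasp_force": force on a finger pad.
Only numpy, scipy, OpenCV 4.12 (cv2) and the standard library are available. Lean on these libraries where they do the work, as an engineer would, in place of code of your own. Each camera call takes 0.05 s, during which the arm holds its last target. There are 200 camera calls.

### The job

Tidy the counter: lay the long remote on the long wooden rest and the short remote on the short wooden rest, each keys up, flat between the end lips, in the middle of the board and lined up with it (either way round). Stand the cup upright on the middle of the round cork coaster and the candle upright inside the rimmed dark metal dish. Leave the bowl and the dumbbell where they are.

Things in the scene. Friction and masses are not known exactly. Their poses are not given: they have to be found in the camera images.
- long_remote_center (a point): centre (half-way up) of the long remote control: a flat black bar 150 (its x) x 40 (its y) x 22 mm high (z), lying keys up, about 0.12 kg; grip it across its 40 mm width
- short_remote_center (a point): centre (half-way up) of the short remote control: a flat black bar 90 (its x) x 36 (its y) x 22 mm high (z), lying keys up, about 0.08 kg; grip it across its 36 mm width
- cup_center (a point): centre (half-way up) of the espresso cup: blue ceramic, straight round wall without handle, 60 mm across, 55 mm high, open at the top (z up), foot slightly narrower, wall 4 mm, about 0.15 kg
- candle_center (a point): centre (half-way up) of the candle: an upright ivory cylinder 48 mm across and 52 mm high (z up), about 0.1 kg, with a thin soft wick (8 mm) on top
- long_rest: the long remote's rest, fixed: a thin wooden board 184 (its x) x 60 mm (its y), its bed 4 mm above the counter, with a lip 5 mm thick standing 12 mm above the counter along each short end, 174 mm clear between the lips; the long sides are open. Origin: centre of its underside, on the counter
- short_rest: the short remote's rest, fixed: as the long one but 124 (its x) x 60 mm (its y), 114 mm clear between the lips. Origin: centre of its underside, on the counter
- coaster: the cup's place, fixed: a flat round cork disc 96 mm across and 5 mm thick, no rim. Origin: centre of its underside, on the counter
- dish: the candle's place, fixed: a round dark metal dish 84 mm across, with a flat floor 4 mm above the counter, 76 mm across inside a rim 4 mm thick that stands 8 mm above the counter. Origin: centre of its underside, on the counter
- bowl: bystander: white ceramic bowl 110 mm across and 45 mm high, loose, to be left alone. Origin: centre of its underside
- dumbbell: bystander: green hexagonal dumbbell 149 mm long (its x), about 60 x 52 mm in section, lying, loose, 1 kg, to be left alone. Origin: under its middle, on the counter
There are look-alikes about, which are no part of the job. Leave any green or yellow look-alike of the part that bears short_remote_center alone.

How it is judged (in metres and radians):
At the end, for the whole second after the job is handed in: Each remote flat, keys up, on the bed of the rest of its length (centre within 15 mm lengthwise, 12 mm sideways; axes within 0.2 rad, either way round); cup on the coaster, candle on the dish floor, each within 15 mm of its centre, upright within 0.1 rad; all at rest and let go (x of long_remote_center in the frame of long_rest between -0.015 and 0.015 m and y of long_remote_center in the frame of long_rest between -0.012 and 0.012 m and z of long_remote_center in the frame of long_rest between 0.01 and 0.019 m and angle between the x axis of long_remote_center and the x axis of long_rest, either way round below 0.2 rad and angle between each of long_remote_center, short_remote_center, cup_center, candle_center's own z axis and vertical below 0.1 rad and linear speed of each of long_remote, short_remote, cup, candle below 0.02 m/s and x of short_remote_center in the frame of short_rest between -0.015 and 0.015 m and y of short_remote_center in the frame of short_rest between -0.012 and 0.012 m and z of short_remote_center in the frame of short_rest between 0.01 and 0.019 m and angle between the x axis of short_remote_center and the x axis of short_rest, either way round below 0.2 rad and horizontal distance between cup_center and coaster below 0.015 m and z of cup_center in the frame of coaster between 0.0285 and 0.0365 m and horizontal distance between candle_center and dish below 0.015 m and z of candle_center in the frame of dish between 0.026 and 0.034 m); the robot touches nothing.
It fails at once if the bowl is moved by more than 20 mm (distance of bowl from where it was at the start of the episode above 0.02 m).
It fails at once if the dumbbell is moved by more than 20 mm (distance of dumbbell from where it was at the start of the episode above 0.02 m).
It also fails if it takes over 128 s, if anything falls off the work surface, if the arm or the gripper's body presses on something with over 40 N, if the wrist force passes 120 N, or if a joint passes its speed limit or range.

## Working session

There is one attempt and no reset: what is moved stays moved. The work goes in short steps, Python scripts to look and compute and a tool call to move; the robot and the scene stay as the last step left them, time stands still between calls to the robot, and variables do not carry over. Pictures are saved under pics/ and viewed, at most 14 in all, crops included, and the job is handed in when it is done.

Besides the shell and the picture viewer there is one more tool, called after ">>>" in YAML: its name, and indented under it one key for each argument. arm_command: Moves the arm, as the interface text tells. Its arguments: {"type":"object","properties":{"series":{"type":"array"},"hand":{"type":"number"},"grip_force":{"type":"number"}},"required":["series"]}

```bash
ls; mkdir -p pics
cat > h.py <<'E'
import numpy as np, cv2
from scipy.spatial.transform import Rotation as R
from workcell import bot
def rot(o): return R.from_euler('xyz',o,degrees=True).as_matrix()
def campose(c,obs=None):
    if 'T_tool_cam' in c:
        T=np.eye(4);T[:3,:3]=rot(obs['tcp_rot']);T[:3,3]=obs['ee_pos']
        T=T@np.array(c['T_tool_cam']);return T[:3,:3],T[:3,3]
    return rot(c['orientation']),np.array(c['xyz'])
def ray(c,uv,z,obs=None):
    Rm,t=campose(c,obs)
    p=cv2.undistortPoints(np.array(uv,float).reshape(-1,1,2),np.array(c['camera_matrix']),np.array(c['dist_coeffs'])).reshape(-1,2)
    d=np.c_[p[:,0],-p[:,1],-np.ones(len(p))]@Rm.T
    return t+d*((z-t[2])/d[:,2])[:,None]
E
cat > a.py <<'E'
from h import *
o=bot.get_obs();print(o)
Z=dict(long_remote_center=.011,short_remote_center=.011,cup_center=.0275,candle_center=.026,long_rest=0,short_rest=0,coaster=0,dish=0,bowl=0,dumbbell=0)
for n in ['scene','top']:
    c=bot.camera(n);cv2.imwrite(f'pics/{n}0.png',c['color'])
    print(n,c['xyz'],c['orientation'])
    for k,z in Z.items():
        for m in bot.mark_of(n,k)[:4]:
            print(k,np.round(m['location']),round(m['confidence'],2),ray(c,m['location'],z)[0].round(3))
E
python3 a.py
```

```text
pics
{'time': 0.0, 'q': array([-6.82966602e+01,  5.01126229e+00,  1.00357584e+01,  9.50979968e+01,
       -1.19506532e-03,  9.00006454e+01]), 'qd': array([-0.15447984,  0.07035292,  0.09482078,  0.02381938, -0.03877945,
       -0.02717363]), 'joint_efforts': array([-4.85359778e-04, -5.20391929e+01,  4.64796388e+01,  1.64194970e-02,
       -1.49154562e-05, -1.67100279e-05]), 'ee_pos': array([ 0.20330747, -0.51081852,  0.23059318]), 'tcp_rot': array([-1.79926499e+02,  1.19589228e-03,  2.17026959e+01]), 'wrist_force': array([ 0.29400278,  0.24995399, -0.65395303]), 'torque': array([-0.00902881, -0.05784453, -0.01578343]), 'grasp_force': 0.0, 'opening': 0.08530206032831308}
scene [ 1.31460431 -0.42145659  1.34988407] [33.0462793  -0.87815259 56.7236071 ]
short_remote_center [416. 124.] 0.78 [0.439 0.516 0.011]
short_remote_center [452. 152.] 0.77 [0.579 0.537 0.011]
short_remote_center [373. 126.] 0.76 [0.377 0.402 0.011]
short_remote_center [403. 152.] 0.66 [0.505 0.417 0.011]
cup_center [354. 162.] 0.59 [0.469 0.269 0.028]
candle_center [208. 308.] 0.58 [ 0.646 -0.279  0.026]
long_rest
[... 430 characters left out ...]
96. 290.] 0.57 [ 0.478 -0.411  0.011]
short_remote_center [172. 337.] 0.89 [0.382 0.398 0.011]
short_remote_center [118. 261.] 0.79 [0.576 0.53  0.011]
short_remote_center [120. 317.] 0.69 [0.437 0.525 0.011]
short_remote_center [165. 280.] 0.67 [0.524 0.414 0.011]
cup_center [220. 302.] 0.91 [0.467 0.276 0.028]
cup_center [443. 224.] 0.6 [ 0.645 -0.283  0.028]
candle_center [442. 226.] 0.55 [ 0.639 -0.28   0.026]
candle_center [269. 173.] 0.2 [0.784 0.147 0.026]
long_rest [387. 249.] 0.66 [ 0.587 -0.145  0.   ]
short_rest [496. 290.] 0.6 [ 0.476 -0.416  0.   ]
dish [222. 228.] 0.73 [0.651 0.27  0.   ]
bowl [376. 168.] 0.64 [ 0.797 -0.127  0.   ]
dumbbell [266. 170.] 0.92 [0.799 0.158 0.   ]
```

View pics/top0.png

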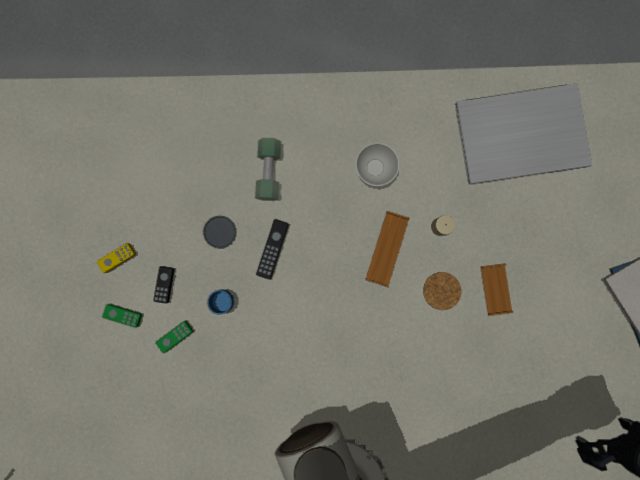

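View pics/scene0.png

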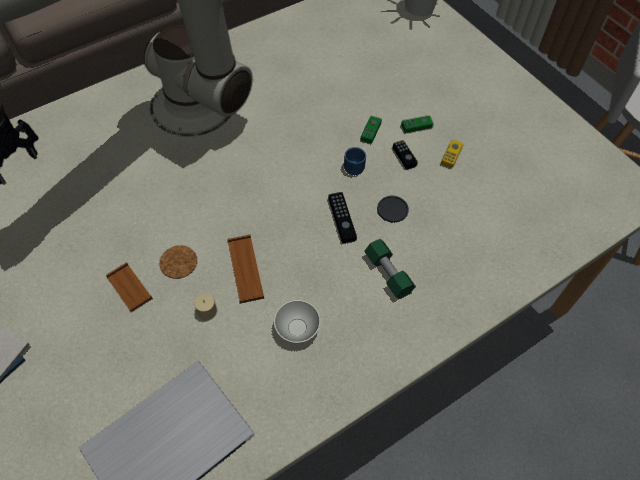

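Top view: the short-remote candidates are black (164,284), green (122,315), green (174,336) and yellow (116,258). The black one fits ("flat black bar", and green and yellow are excluded). The long remote is at (273,249), cup (221,301), dish (220,231), long rest (387,249), short rest (496,289), coaster (442,291) and candle (444,225). Next I'll confirm with a crop and measure the outlines.

```bash
cat > b.py <<'E'
from h import *
c=bot.camera('top');im=c['color'];hsv=cv2.cvtColor(im,cv2.COLOR_BGR2HSV);g=im.max(2)
cv2.imwrite('pics/crop1.png',cv2.resize(im[220:360,90:300],None,fx=3.8,fy=3.8,interpolation=cv2.INTER_CUBIC))
print(im[110,300],im[249,387],im[291,442],im[231,220],im[301,221],im[225,444],im[245,278])
def seg(name,mask,u,v,r,z,closek=5):
    m=np.zeros_like(g);m[v-r:v+r,u-r:u+r]=mask[v-r:v+r,u-r:u+r].astype(np.uint8)
    m=cv2.morphologyEx(m,cv2.MORPH_CLOSE,np.ones((closek,closek),np.uint8))
    cs=cv2.findContours(m,cv2.RETR_EXTERNAL,cv2.CHAIN_APPROX_NONE)[0]
    k=max(cs,key=cv2.contourArea).reshape(-1,2)
    w=ray(c,k,z)[:,:2].astype(np.float32)
    rc=cv2.minAreaRect(w*1000);b=cv2.boxPoints(rc);e=b[1]-b[0],b[2]-b[1];l=max(e,key=np.linalg.norm)
    print(name,np.round(rc[0],1),'size',np.round(rc[1],1),'long axis deg',round(np.degrees(np.arctan2(l[1],l[0]))%180,1),'circ',np.round(cv2.minEnclosingCircle(w*1000)[0],1))
H,S,V=hsv[...,0],hsv[...,1],hsv[...,2]
seg('long',g<60,273,249,38,.022,7);seg('short',g<60,164,284,24,.022,7)
seg('lrest',(S>110)&(H<25),387,249,45,.006);seg('srest',(S>110)&(H<25),496,289,33,.006)
seg('coaster',(S>90)&(H<25),442,291,26,.005);seg('dish',g<90,220,231,22,.008)
seg('cup',(S>80)&(H>90)&(H<130),221,301,20,.055);seg('candle',(g>170)&(S>40),444,225,18,.052)
seg('bowl',(g>5)&(S<25),377,165,28,.045);seg('dumb',(S>60)&(H>40)&(H<90),267,170,35,.04,15)
E
python3 b.py
```

```text
[121 133 133] [ 35  75 114] [ 45  76 106] [67 65 62] [120  92  54] [112 140 148] [35 34 33]
long [594.8 143.2] size [ 40.4 146.9] long axis deg 160.6 circ [595.5 145.4]
short [514.  413.1] size [38.7 88.9] long axis deg 169.7 circ [513.9 413.7]
lrest [ 588.8 -145. ] size [ 58.7 182.8] long axis deg 160.7 circ [ 588.7 -145.1]
srest [ 479.2 -413.4] size [123.  60.] long axis deg 6.4 circ [ 479.6 -416.8]
coaster [ 479.2 -277.7] size [92.7 92.4] long axis deg 88.5 circ [ 478.8 -278.4]
dish [641.4 277.8] size [80.7 81.1] long axis deg 178.5 circ [642.3 276. ]
cup [469.2 269.9] size [57.7 55.2] long axis deg 89.1 circ [470.2 269.8]Traceback (most recent call last):
  File "b.py", line 17, in <module>
    seg('cup',(S>80)&(H>90)&(H<130),221,301,20,.055);seg('candle',(g>170)&(S>40),444,225,18,.052)
                                                     ~~~^^^^^^^^^^^^^^^^^^^^^^^^^^^^^^^^^^^^^^^^^
  File "b.py", line 9, in seg
    k=max(cs,key=cv2.contourArea).reshape(-1,2)
      ~~~^^^^^^^^^^^^^^^^^^^^^^^^
ValueError: max() iterable argument is empty
```

View pics/crop1.png

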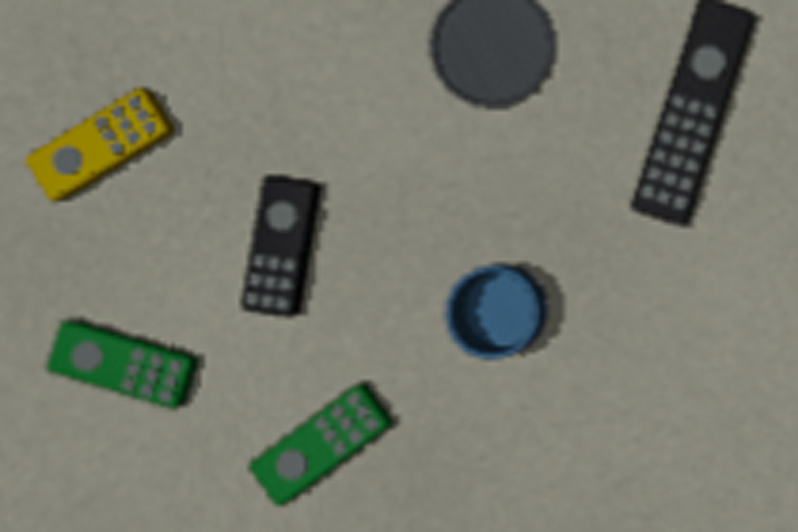

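The black bar in the crop (282,245) is the short remote. The other three are coloured look-alikes. I'll get the candle first and turn the tool to yaw 0, so its axes match the world with y and z flipped.

>>> arm_command:
  series:
    - [0.03, -0.003, 0, 0.1]
    - [0.08, -0.008, 0, 0.2]
    - [0.13, -0.014, 0, 0.3]
    - [0.18, -0.02, 0, 0.379]
    - [0.22, -0.024, 0, 0.379]
  hand: 0.085
  grip_force: 30

```text
time: 1.65
ee_pos: [0.4008, -0.4058, 0.2314]
tcp_rot: [180.0, -0.0, -0.1]
wrist_force: [-0.7, 0.3, 0.5]
opening: 0.0849
grasp_force: 0.0
```

>>> arm_command:
  series:
    - [0.04, -0.02, 0.005, 0]
    - [0.08, -0.04, 0.01, 0]
    - [0.12, -0.06, 0.02, 0]
    - [0.16, -0.08, 0.03, 0]
    - [0.2, -0.1, 0.03, 0]

```text
time: 2.15
ee_pos: [0.6001, -0.3061, 0.1997]
tcp_rot: [-180.0, 0.1, -0.0]
wrist_force: [-0.6, -0.6, 0.6]
opening: 0.0852
grasp_force: 0.0
```

>>> arm_command:
  series:
    - [0.02, -0.015, 0, 0]
    - [0.0415, -0.0274, 0, 0]
    - [0.0415, -0.0274, 0, 0]
    - [0.0415, -0.0274, 0, 0]
    - [0.0415, -0.0274, 0, 0]

```text
time: 2.65
ee_pos: [0.6398, -0.2806, 0.2014]
tcp_rot: [180.0, 0.0, -0.1]
wrist_force: [-0.5, -0.2, -0.0]
opening: 0.0849
grasp_force: 0.0
```

```bash
cat > w.py <<'E'
import sys
from h import *
Z=dict(long_remote_center=.011,short_remote_center=.011,cup_center=.0275,candle_center=.026,long_rest=0,short_rest=0,coaster=0,dish=0)
o=bot.get_obs();c=bot.camera('wrist')
print('t',round(o['time'],1),'tcp',o['ee_pos'].round(4),o['tcp_rot'].round(2),'op',round(o['opening'],4),'gf',round(o['grasp_force'],1))
for k in sys.argv[2:]:
    k,*z=k.split('=');z=float(z[0]) if z else Z[k]
    for m in bot.mark_of('wrist',k)[:3]:
        print(k,np.round(m['location']),round(m['confidence'],2),ray(c,m['location'],z,o)[0].round(4))
if sys.argv[1]!='-': cv2.imwrite(f'pics/{sys.argv[1]}.png',c['color'])
E
python3 w.py w1 candle_center coaster long_rest
```

```text
t 2.6 tcp [ 0.6398 -0.2806  0.2014] [ 1.7999e+02  1.0000e-02 -5.0000e-02] op 0.0849 gf 0.0
candle_center [321. 218.] 0.82 [ 0.6394 -0.2847  0.026 ]
coaster [314. 363.] 0.82 [ 0.4799 -0.2793  0.    ]
long_rest [176. 264.] 0.95 [ 0.5888 -0.148   0.    ]
```

View pics/w1.png

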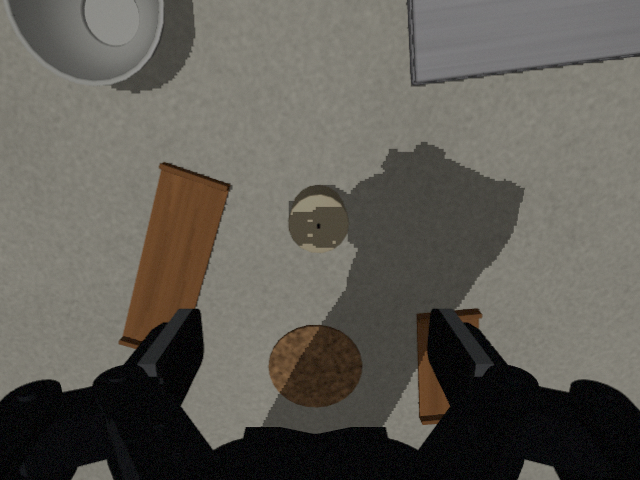

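The candle is at (318,220), directly below the tool and with a clear approach. Descend to TCP z=0.012, grip and lift.

>>> arm_command:
  series:
    - [0, 0.003, 0.04, 0]
    - [0, 0.003, 0.085, 0]
    - [0, 0.003, 0.13, 0]
    - [0, 0.003, 0.165, 0]
    - [0, 0.003, 0.188, 0]

```text
time: 3.35
ee_pos: [0.6387, -0.2828, 0.0101]
tcp_rot: [-179.9, 0.2, -0.1]
wrist_force: [-0.3, 1.2, 1.0]
opening: 0.0849
grasp_force: 0.0
```

>>> arm_command:
  series:
    - [0, 0, 0, 0]
    - [0, 0, 0, 0]
    - [0, 0, 0, 0]
    - [0, 0, 0, 0]
    - [0, 0, 0, 0]
  hand: 0.035
  grip_force: 30

```text
time: 3.85
ee_pos: [0.6415, -0.2836, 0.0157]
tcp_rot: [179.9, -0.2, -0.0]
wrist_force: [-1.2, 0.4, 6.7]
opening: 0.0476
grasp_force: 31.7
```

>>> arm_command:
  series:
    - [0, 0, 0, 0]
    - [0, 0, 0, 0]
    - [0, 0, 0, 0]
    - [0, 0, 0, 0]
    - [0, 0, 0, 0]

```text
time: 4.35
ee_pos: [0.6415, -0.2836, 0.0158]
tcp_rot: [179.9, -0.2, -0.0]
wrist_force: [-0.8, -0.4, 7.3]
opening: 0.0469
grasp_force: 31.7
```

>>> arm_command:
  series:
    - [0, 0, -0.01, 0]
    - [0, 0, -0.03, 0]
    - [0, 0, -0.06, 0]
    - [0, 0, -0.08, 0]
    - [0, 0, -0.09, 0]

```text
time: 4.85
ee_pos: [0.6412, -0.2833, 0.1066]
tcp_rot: [179.9, -0.2, -0.0]
wrist_force: [-0.1, -0.3, 0.2]
opening: 0.0473
grasp_force: 31.2
```

>>> arm_command:
  series:
    - [0, -0.02, 0, 0]
    - [0, -0.055, 0, 0]
    - [0, -0.1, 0, 0]
    - [0, -0.145, 0, 0]
    - [0, -0.19, 0, 0]

```text
time: 5.35
ee_pos: [0.6395, -0.0905, 0.1022]
tcp_rot: [-180.0, 0.1, -0.0]
wrist_force: [0.4, 0.2, -1.4]
opening: 0.0471
grasp_force: 31.2
```

>>> arm_command:
  series:
    - [0, -0.045, 0, 0]
    - [0, -0.09, 0, 0]
    - [0, -0.135, 0, 0]
    - [0, -0.18, 0, 0]
    - [0, -0.21, 0, 0]

```text
time: 5.85
ee_pos: [0.6434, 0.0552, 0.1027]
tcp_rot: [-178.3, 0.1, 4.2]
wrist_force: [0.1, -0.1, -1.7]
opening: 0.0471
grasp_force: 31.2
```

```bash
python3 w.py - dish candle_center=.1
```

```text
t 5.8 tcp [0.6434 0.0552 0.1027] [-1.7829e+02  1.2000e-01  4.1800e+00] op 0.0471 gf 31.2
candle_center [315. 329.] 0.69 [0.6357 0.0552 0.1   ]
```

```bash
python3 -c "
from h import *
o=bot.get_obs();print(o['q'].round(2),o['qd'].round(2),o['ee_pos'],o['tcp_rot'],o['wrist_force'])"
```

```text
[  3.99  17.65  10.56  83.     1.66 179.95] [-1.2  -0.27 -0.1  -0.03 -0.25 -0.02] [0.64385099 0.05319877 0.10289641] [-1.78336338e+02  9.02044833e-02  4.03592535e+00] [-0.19307359  0.21191033 -0.97762625]
```

The last joint is at its limit (q6 = q1+180−yaw), so I'll flip the tool to yaw≈180, which suits every later grasp.

>>> arm_command:
  series:
    - [0, 0, 0, -0.1]
    - [0, 0, 0, -0.25]
    - [0, 0, 0, -0.4]
    - [0, 0, 0, -0.55]
    - [0, 0, 0, -0.7]

```text
time: 6.5
ee_pos: [0.6439, 0.0517, 0.1032]
tcp_rot: [-178.7, -1.0, 44.4]
wrist_force: [-0.0, 0.4, -1.7]
opening: 0.047
grasp_force: 31.2
```

>>> arm_command:
  series:
    - [0, 0, 0, -0.14]
    - [0, 0, 0, -0.28]
    - [0, 0, 0, -0.42]
    - [0, 0, 0, -0.56]
    - [0, 0, 0, -0.7]

```text
time: 7.0
ee_pos: [0.6439, 0.0517, 0.1031]
tcp_rot: [-179.7, -1.6, 84.4]
wrist_force: [0.5, 0.3, -1.3]
opening: 0.0471
grasp_force: 31.2
```

>>> arm_command:
  series:
    - [0, 0, 0, -0.14]
    - [0, 0, 0, -0.28]
    - [0, 0, 0, -0.42]
    - [0, 0, 0, -0.56]
    - [0, 0, 0, -0.7]

```text
time: 7.5
ee_pos: [0.6439, 0.0517, 0.1032]
tcp_rot: [179.2, -1.5, 124.6]
wrist_force: [0.3, 0.8, -0.5]
opening: 0.0474
grasp_force: 31.1
```

>>> arm_command:
  series:
    - [0, 0, 0, -0.14]
    - [0, 0, 0, -0.28]
    - [0, 0, 0, -0.42]
    - [0, 0, 0, -0.56]
    - [0, 0, 0, -0.7]

```text
time: 8.0
ee_pos: [0.6439, 0.0517, 0.1032]
tcp_rot: [178.5, -0.6, 164.7]
wrist_force: [0.1, -0.4, -1.3]
opening: 0.0473
grasp_force: 31.1
```

```bash
python3 w.py -; python3 -c "
from h import *
print(bot.get_obs()['q'].round(1))"
```

```text
t 8.0 tcp [0.6439 0.0517 0.1032] [178.46  -0.61 164.68] op 0.0473 gf 31.1
[ 3.9 17.6 10.6 83.   1.7 18.7]
```

```bash
cat > p.py <<'E'
import sys
from h import *
# args: x,y,z,yaw ... chained waypoints
o=bot.get_obs();M=rot(o['tcp_rot']);p=o['ee_pos']
for a in sys.argv[1:]:
    x,y,z,w=map(float,a.split(','))
    d=M.T@(np.array([x,y,z])-p)
    h=np.degrees(np.arctan2(M[1,0],M[0,0]));t=-np.radians((w-h+180)%360-180)
    print(a,'shift',d.round(4),'turn',round(t,4),'dist',round(np.linalg.norm(d),3))
    M=M@R.from_rotvec([0,0,t]).as_matrix();p=np.array([x,y,z])
E
python3 p.py .641,.20,.13,180 .641,.277,.13,180 .641,.277,.1,180
```

```text
.641,.20,.13,180 shift [ 0.041   0.1432 -0.0226] turn -0.2589 dist 0.151
.641,.277,.13,180 shift [0.     0.077  0.0022] turn -0.0001 dist 0.077
.641,.277,.1,180 shift [-0.0001 -0.0009  0.03  ] turn -0.0 dist 0.03
```

>>> arm_command:
  series:
    - [0.005, 0.02, -0.01, -0.08]
    - [0.015, 0.05, -0.02, -0.16]
    - [0.025, 0.09, -0.023, -0.22]
    - [0.035, 0.125, -0.023, -0.259]
    - [0.041, 0.143, -0.023, -0.259]

```text
time: 8.55
ee_pos: [0.6428, 0.2029, 0.1307]
tcp_rot: [178.3, -0.2, 179.2]
wrist_force: [0.6, -0.8, -0.2]
opening: 0.047
grasp_force: 31.3
```

>>> arm_command:
  series:
    - [0, 0.02, 0, 0]
    - [0, 0.045, 0.001, 0]
    - [0, 0.065, 0.002, 0]
    - [0, 0.077, 0.002, 0]
    - [0, 0.077, 0.002, 0]

```text
time: 9.05
ee_pos: [0.6435, 0.2796, 0.1305]
tcp_rot: [178.3, -0.2, 179.4]
wrist_force: [-0.4, -0.1, -1.2]
opening: 0.0471
grasp_force: 31.3
```

```bash
python3 w.py w2 dish candle_center=.1
```

```text
t 9.1 tcp [0.6435 0.2796 0.1305] [178.34  -0.22 179.36] op 0.0471 gf 31.3
dish [308. 233.] 0.98 [0.6446 0.2784 0.    ]
candle_center [315. 331.] 0.94 [0.6689 0.2806 0.1   ]
candle_center [103. 165.] 0.57 [0.5854 0.1896 0.1   ]
```

View pics/w2.png

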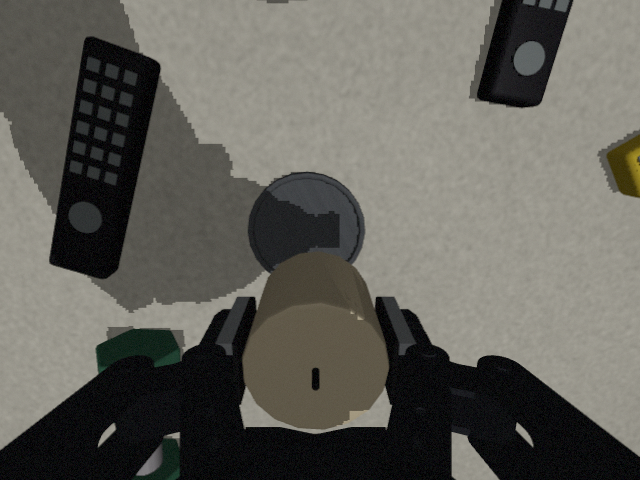

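```bash
python3 p.py .643,.278,.021,179.4
```

```text
.643,.278,.021,179.4 shift [ 0.0003 -0.0029  0.1098] turn -0.002 dist 0.11
```

>>> arm_command:
  series:
    - [0, -0.001, 0.03, 0]
    - [0, -0.002, 0.06, 0]
    - [0, -0.003, 0.085, 0]
    - [0, -0.003, 0.1, 0]
    - [0, -0.003, 0.105, 0]

```text
time: 9.7
ee_pos: [0.6426, 0.2776, 0.0242]
tcp_rot: [178.4, -0.3, 179.3]
wrist_force: [-0.2, -0.5, -0.6]
opening: 0.047
grasp_force: 31.3
```

>>> arm_command:
  series:
    - [0, 0, 0.002, 0]
    - [0, 0, 0.004, 0]
    - [0, 0, 0.005, 0]
    - [0, 0, 0.005, 0]
    - [0, 0, 0.005, 0]

```text
time: 10.2
ee_pos: [0.6434, 0.279, 0.0215]
tcp_rot: [178.3, -0.2, 179.3]
wrist_force: [0.3, -0.3, -1.9]
opening: 0.0475
grasp_force: 31.3
```

```bash
python3 p.py .643,.278,.021,179.4; python3 w.py -
```

```text
.643,.278,.021,179.4 shift [ 0.0004 -0.001   0.0004] turn -0.001 dist 0.001
t 10.2 tcp [0.6434 0.279  0.0215] [ 1.7831e+02 -1.5000e-01  1.7934e+02] op 0.0475 gf 31.3
```

>>> arm_command:
  series:
    - [0, -0.001, 0.001, 0]
    - [0, -0.001, 0.002, 0]
    - [0, -0.001, 0.002, 0]
    - [0, -0.001, 0.002, 0]
    - [0, -0.001, 0.002, 0]

```text
time: 10.75
ee_pos: [0.6435, 0.2782, 0.0203]
tcp_rot: [178.3, -0.1, 179.3]
wrist_force: [-2.0, 0.1, 6.7]
opening: 0.0473
grasp_force: 32.0
```

>>> arm_command:
  series:
    - [0, 0, 0, 0]
    - [0, 0, 0, 0]
    - [0, 0, 0, 0]
    - [0, 0, 0, 0]
    - [0, 0, 0, 0]
  hand: 0.08

```text
time: 11.25
ee_pos: [0.6431, 0.2778, 0.0186]
tcp_rot: [178.3, -0.2, 179.3]
wrist_force: [0.2, -0.1, -0.7]
opening: 0.0801
grasp_force: 0.0
```

>>> arm_command:
  series:
    - [0, 0, -0.02, 0]
    - [0, 0, -0.05, 0]
    - [0, 0, -0.09, 0]
    - [0, 0, -0.13, 0]
    - [0, 0, -0.15, 0]

```text
time: 11.75
ee_pos: [0.6443, 0.2737, 0.1731]
tcp_rot: [178.2, 0.0, 179.3]
wrist_force: [0.7, 0.1, -0.3]
opening: 0.0801
grasp_force: 0.0
```

```bash
python3 w.py w3 candle_center=.03 dish; python3 p.py .50,.272,.16,180
```

```text
t 11.8 tcp [0.6443 0.2737 0.1731] [1.7823e+02 4.0000e-02 1.7933e+02] op 0.0801 gf 0.0
candle_center [317. 226.] 0.61 [0.6441 0.2799 0.03  ]
.50,.272,.16,180 shift [ 0.1443 -0.0037  0.0104] turn -0.0116 dist 0.145
```

View pics/w3.png

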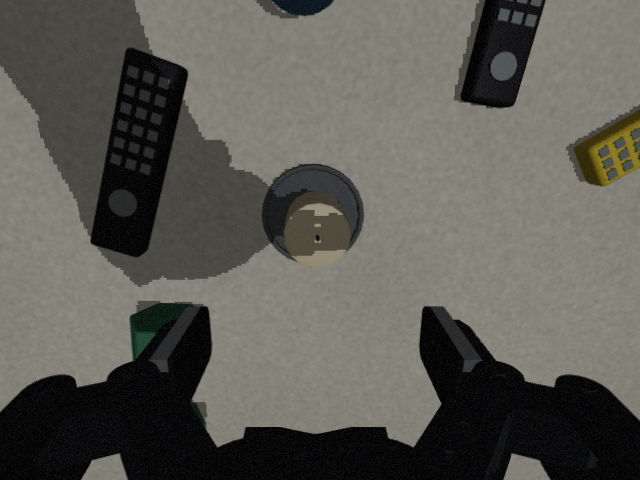

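Run:
```python
from h import *
o=bot.get_obs();c=bot.camera('wrist')
print(ray(c,[312.5,214],.008,o),ray(c,[318,238],.056,o))
```

```text
[[0.63903478 0.27715944 0.008     ]] [[0.64538687 0.27973217 0.056     ]]
```

The candle stands in the dish: candle top (318,238), dish (312,214), offset about 6 mm and bounded by the rim. The cup is next.

>>> arm_command:
  series:
    - [0.03, 0, 0, 0]
    - [0.075, -0.001, 0.003, 0]
    - [0.12, -0.003, 0.006, 0]
    - [0.155, -0.004, 0.01, 0]
    - [0.174, -0.005, 0.01, 0]

```text
time: 12.45
ee_pos: [0.4662, 0.2702, 0.157]
tcp_rot: [178.4, -0.4, 179.4]
wrist_force: [0.8, -0.0, 0.9]
opening: 0.0799
grasp_force: 0.0
```

>>> arm_command:
  series:
    - [0, 0, 0, 0]
    - [0, 0, 0, 0]
    - [0, 0, 0, 0]
    - [0, 0, 0, 0]
    - [0, 0, 0, 0]
  hand: 0.085

```text
time: 12.95
ee_pos: [0.47, 0.2707, 0.1587]
tcp_rot: [178.4, -0.2, 179.3]
wrist_force: [0.5, 0.5, -0.0]
opening: 0.0852
grasp_force: 0.0
```

```bash
python3 w.py - cup_center; python3 p.py .470,.271,.012,180
```

```text
t 12.9 tcp [0.47   0.2707 0.1587] [178.35  -0.23 179.31] op 0.0852 gf 0.0
cup_center [312. 227.] 0.7 [0.467  0.2729 0.0275]
.470,.271,.012,180 shift [-0.0007 -0.004   0.1468] turn -0.0119 dist 0.147
```

>>> arm_command:
  series:
    - [0, -0.001, 0.03, 0]
    - [0, -0.002, 0.07, 0]
    - [0, -0.003, 0.11, 0]
    - [0, -0.0035, 0.135, 0]
    - [0, -0.0035, 0.146, 0]

```text
time: 13.55
ee_pos: [0.4678, 0.2708, 0.0104]
tcp_rot: [178.4, -0.4, 179.3]
wrist_force: [0.0, 0.4, -0.1]
opening: 0.0847
grasp_force: 0.0
```

>>> arm_command:
  series:
    - [0, 0, 0, 0]
    - [0, 0, 0, 0]
    - [0, 0, 0, 0]
    - [0, 0, 0, 0]
    - [0, 0, 0, 0]
  hand: 0.045
  grip_force: 30

```text
time: 14.05
ee_pos: [0.47, 0.2721, 0.0148]
tcp_rot: [178.2, -0.1, 179.3]
wrist_force: [0.3, -0.3, 7.0]
opening: 0.0586
grasp_force: 33.6
```

>>> arm_command:
  series:
    - [0, 0, 0, 0]
    - [0, 0, -0.01, 0]
    - [0, 0, -0.03, 0]
    - [0, 0, -0.06, 0]
    - [0, 0, -0.09, 0]

```text
time: 14.55
ee_pos: [0.4689, 0.2686, 0.1044]
tcp_rot: [178.4, -0.2, 179.3]
wrist_force: [0.9, 0.7, -2.1]
opening: 0.059
grasp_force: 33.1
```

```bash
python3 w.py -; python3 p.py .470,.05,.12,180 .475,-.17,.12,180 .479,-.278,.12,180
```

```text
t 14.6 tcp [0.4689 0.2686 0.1044] [178.35  -0.24 179.33] op 0.059 gf 33.1
.470,.05,.12,180 shift [-0.0018 -0.2191 -0.017 ] turn -0.0116 dist 0.22
.475,-.17,.12,180 shift [-0.005  -0.2199 -0.0071] turn -0.0 dist 0.22
.479,-.278,.12,180 shift [-0.004  -0.1079 -0.0035] turn -0.0 dist 0.108
```

>>> arm_command:
  series:
    - [0, -0.03, -0.004, 0]
    - [0, -0.075, -0.008, 0]
    - [0, -0.12, -0.012, 0]
    - [-0.001, -0.165, -0.015, 0]
    - [-0.002, -0.21, -0.017, 0]

```text
time: 15.1
ee_pos: [0.4686, 0.0569, 0.1148]
tcp_rot: [178.3, -0.1, 179.4]
wrist_force: [1.0, -0.4, -1.5]
opening: 0.0589
grasp_force: 33.2
```

>>> arm_command:
  series:
    - [-0.001, -0.045, -0.001, 0]
    - [-0.002, -0.09, -0.003, 0]
    - [-0.003, -0.135, -0.004, 0]
    - [-0.004, -0.18, -0.006, 0]
    - [-0.005, -0.225, -0.007, 0]

```text
time: 15.6
ee_pos: [0.471, -0.1686, 0.1151]
tcp_rot: [178.3, -0.2, 179.3]
wrist_force: [1.4, 0.6, -1.1]
opening: 0.0589
grasp_force: 33.2
```

>>> arm_command:
  series:
    - [-0.001, -0.04, -0.001, 0]
    - [-0.002, -0.075, -0.002, 0]
    - [-0.004, -0.1, -0.003, 0]
    - [-0.004, -0.112, -0.003, 0]
    - [-0.004, -0.112, -0.003, 0]

```text
time: 16.1
ee_pos: [0.4737, -0.2796, 0.114]
tcp_rot: [178.3, -0.2, 179.2]
wrist_force: [-0.4, 1.5, -1.5]
opening: 0.0591
grasp_force: 33.2
```

```bash
python3 w.py - coaster; python3 p.py .479,-.279,.026,180
```

```text
t 16.1 tcp [ 0.4737 -0.2796  0.114 ] [178.31  -0.22 179.24] op 0.0591 gf 33.2
coaster [310. 243.] 0.7 [ 0.4781 -0.279   0.    ]
.479,-.279,.026,180 shift [-0.0054 -0.0036  0.0881] turn -0.0115 dist 0.088
```

>>> arm_command:
  series:
    - [-0.002, -0.001, 0.025, 0]
    - [-0.004, -0.002, 0.05, 0]
    - [-0.005, -0.003, 0.075, 0]
    - [-0.005, -0.003, 0.088, 0]
    - [-0.005, -0.003, 0.09, 0]

```text
time: 16.7
ee_pos: [0.478, -0.2776, 0.0227]
tcp_rot: [178.2, -0.3, 179.4]
wrist_force: [0.4, -0.1, -2.3]
opening: 0.0584
grasp_force: 33.2
```

>>> arm_command:
  series:
    - [0, 0, 0.001, 0]
    - [0, 0, 0.003, 0]
    - [0, 0, 0.005, 0]
    - [0, 0, 0.006, 0]
    - [0, 0, 0.006, 0]

```text
time: 17.2
ee_pos: [0.4793, -0.2793, 0.0198]
tcp_rot: [178.4, -0.1, 179.3]
wrist_force: [-2.8, 2.2, 7.8]
opening: 0.0583
grasp_force: 34.5
```

```bash
python3 p.py .479,-.279,.019,180; python3 -c "
from h import *
print(bot.get_obs()['wrist_force'])"
```

```text
.479,-.279,.019,180 shift [0.0003 0.0002 0.0008] turn -0.0116 dist 0.001
[-2.80058374  2.168504    7.84052936]
```

>>> arm_command:
  series:
    - [0, 0, 0, 0]
    - [0, 0, 0, 0]
    - [0, 0, 0, 0]
    - [0, 0, 0, 0]
    - [0, 0, 0, 0]
  hand: 0.085

```text
time: 17.7
ee_pos: [0.4786, -0.279, 0.0179]
tcp_rot: [178.3, -0.2, 179.3]
wrist_force: [0.1, 0.5, -0.2]
opening: 0.0847
grasp_force: 0.0
```

>>> arm_command:
  series:
    - [0, 0, -0.02, 0]
    - [0, 0, -0.05, 0]
    - [0, 0, -0.09, 0]
    - [0, 0, -0.13, 0]
    - [0, 0, -0.15, 0]

```text
time: 18.2
ee_pos: [0.4799, -0.2839, 0.1717]
tcp_rot: [178.4, 0.0, 179.3]
wrist_force: [0.4, 0.7, -0.3]
opening: 0.0847
grasp_force: 0.0
```

```bash
python3 w.py w4 cup_center=.0325 coaster; python3 p.py .53,-.07,.16,170 .595,.1435,.16,160.6
```

```text
t 18.2 tcp [ 0.4799 -0.2839  0.1717] [178.44   0.   179.33] op 0.0847 gf 0.0
cup_center [314. 224.] 0.56 [ 0.4776 -0.2801  0.0325]
.53,-.07,.16,170 shift [-0.0477  0.214   0.0152] turn 0.1629 dist 0.22
.595,.1435,.16,160.6 shift [-0.027   0.2215  0.0059] turn 0.1641 dist 0.223
```

View pics/w4.png

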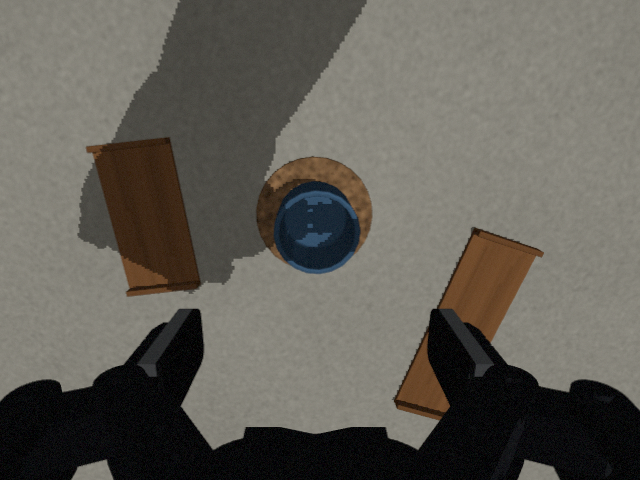

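The cup stands centred on the coaster (cup rim at (317,232), coaster (314,214), parallax as expected). On to the long remote.

>>> arm_command:
  series:
    - [-0.008, 0.035, 0.003, 0.05]
    - [-0.018, 0.08, 0.006, 0.1]
    - [-0.028, 0.125, 0.009, 0.16]
    - [-0.038, 0.17, 0.012, 0.163]
    - [-0.048, 0.214, 0.015, 0.163]

```text
time: 18.85
ee_pos: [0.5291, -0.0677, 0.1573]
tcp_rot: [178.4, -0.6, 170.0]
wrist_force: [0.6, 0.1, 0.8]
opening: 0.0851
grasp_force: 0.0
```

>>> arm_command:
  series:
    - [-0.006, 0.047, 0.001, 0.05]
    - [-0.012, 0.095, 0.002, 0.1]
    - [-0.018, 0.14, 0.004, 0.164]
    - [-0.024, 0.185, 0.005, 0.164]
    - [-0.027, 0.2215, 0.006, 0.164]

```text
time: 19.35
ee_pos: [0.5944, 0.1463, 0.157]
tcp_rot: [178.5, -0.8, 160.7]
wrist_force: [-0.3, -0.4, 0.8]
opening: 0.0853
grasp_force: 0.0
```

>>> arm_command:
  series:
    - [0, 0, 0, 0]
    - [0, 0, 0, 0]
    - [0, 0, 0, 0]
    - [0, 0, 0, 0]
    - [0, 0, 0, 0]
  hand: 0.07

```text
time: 19.85
ee_pos: [0.5946, 0.143, 0.1592]
tcp_rot: [178.5, -0.7, 160.5]
wrist_force: [-0.4, -0.6, 0.0]
opening: 0.07
grasp_force: 0.0
```

```bash
python3 w.py w5 long_remote_center; python3 p.py .595,.143,.004,160.6
```

```text
t 19.9 tcp [0.5946 0.143  0.1592] [178.48  -0.72 160.53] op 0.07 gf 0.0
long_remote_center [312. 225.] 0.89 [0.5941 0.1458 0.011 ]
.595,.143,.004,160.6 shift [-0.0023 -0.0043  0.1552] turn -0.0008 dist 0.155
```

View pics/w5.png

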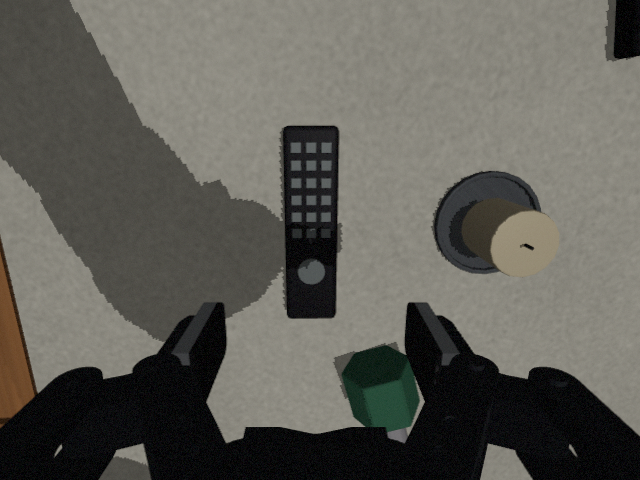

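>>> arm_command:
  series:
    - [0, -0.001, 0.035, 0]
    - [-0.001, -0.002, 0.08, 0]
    - [-0.002, -0.0025, 0.12, 0]
    - [-0.002, -0.003, 0.14, 0]
    - [-0.002, -0.003, 0.15, 0]

```text
time: 20.45
ee_pos: [0.5937, 0.1442, 0.0067]
tcp_rot: [178.6, -0.9, 160.6]
wrist_force: [0.7, 0.7, 0.3]
opening: 0.0699
grasp_force: 0.0
```

>>> arm_command:
  series:
    - [0, 0, 0.002, 0]
    - [0, 0, 0.005, 0]
    - [0, 0, 0.005, 0]
    - [0, 0, 0.005, 0]
    - [0, 0, 0.005, 0]

```text
time: 20.95
ee_pos: [0.5956, 0.1451, 0.005]
tcp_rot: [178.4, -0.7, 160.6]
wrist_force: [0.0, -0.3, -0.4]
opening: 0.0699
grasp_force: 0.0
```

>>> arm_command:
  series:
    - [0, 0, 0, 0]
    - [0, 0, 0, 0]
    - [0, 0, 0, 0]
    - [0, 0, 0, 0]
    - [0, 0, 0, 0]
  hand: 0.025
  grip_force: 40

```text
time: 21.45
ee_pos: [0.5954, 0.1451, 0.0046]
tcp_rot: [178.5, -0.7, 160.6]
wrist_force: [-1.3, -0.4, 5.5]
opening: 0.0389
grasp_force: 41.2
```

```bash
python3 w.py -
```

```text
t 21.4 tcp [0.5954 0.1451 0.0046] [178.46  -0.68 160.61] op 0.0389 gf 41.2
```

>>> arm_command:
  series:
    - [0, 0, -0.01, 0]
    - [0, 0, -0.03, 0]
    - [0, 0, -0.06, 0]
    - [0, 0, -0.085, 0]
    - [0, 0, -0.1, 0]

```text
time: 22.0
ee_pos: [0.5959, 0.1421, 0.1064]
tcp_rot: [178.4, -0.6, 160.6]
wrist_force: [1.1, -0.9, -0.9]
opening: 0.0394
grasp_force: 40.5
```

```bash
python3 w.py -; python3 p.py .592,-.02,.11,160.7 .5888,-.146,.11,160.7
```

```text
t 22.0 tcp [0.5959 0.1421 0.1064] [178.42  -0.63 160.61] op 0.0394 gf 40.5
.592,-.02,.11,160.7 shift [-0.0496 -0.1544 -0.0066] turn -0.0016 dist 0.162
.5888,-.146,.11,160.7 shift [-0.0386 -0.1199 -0.0038] turn -0.0 dist 0.126
```

>>> arm_command:
  series:
    - [-0.006, -0.02, -0.002, 0]
    - [-0.018, -0.055, -0.003, 0]
    - [-0.029, -0.09, -0.005, 0]
    - [-0.04, -0.125, -0.006, 0]
    - [-0.05, -0.155, -0.007, -0.002]

```text
time: 22.55
ee_pos: [0.5904, -0.0225, 0.1052]
tcp_rot: [178.5, -0.8, 160.7]
wrist_force: [0.3, 0.1, -1.2]
opening: 0.039
grasp_force: 40.6
```

>>> arm_command:
  series:
    - [-0.011, -0.035, -0.001, 0]
    - [-0.022, -0.07, -0.002, 0]
    - [-0.032, -0.1, -0.003, 0]
    - [-0.0385, -0.12, -0.004, 0]
    - [-0.0385, -0.12, -0.004, 0]

```text
time: 23.05
ee_pos: [0.5871, -0.1493, 0.1053]
tcp_rot: [178.5, -0.8, 160.6]
wrist_force: [-0.9, 0.9, -2.3]
opening: 0.0389
grasp_force: 40.6
```

```bash
python3 w.py w6 long_rest long_remote_center=.1; python3 p.py .5888,-.146,.013,160.7
```

```text
t 23.1 tcp [ 0.5871 -0.1493  0.1053] [178.51  -0.81 160.55] op 0.0389 gf 40.6
long_remote_center [313. 320.] 0.67 [ 0.592  -0.1511  0.1   ]
.5888,-.146,.013,160.7 shift [-0.0024 -0.0017  0.0928] turn 0.0004 dist 0.093
```

View pics/w6.png

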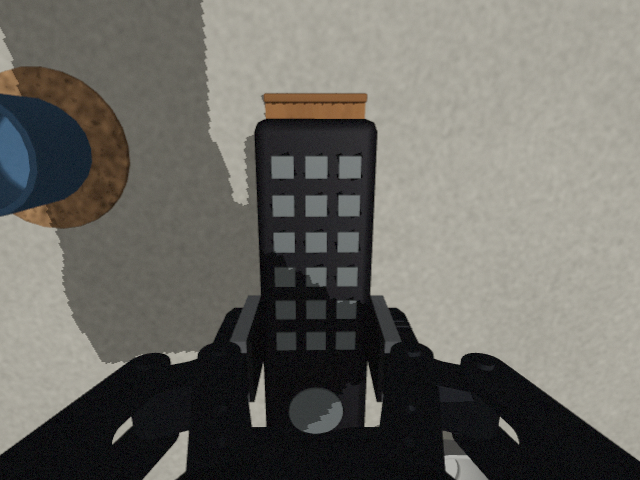

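Run:
```python
from h import *
o=bot.get_obs();c=bot.camera('wrist')
e=ray(c,[[315,94.5]],.012,o)[0];a=np.radians(160.6)
print(e, e[:2]-.092*np.array([np.cos(a),np.sin(a)]))
```

```text
[ 0.5016908  -0.11310882  0.012     ] [ 0.58846728 -0.14366764]
```

>>> arm_command:
  series:
    - [0, 0, 0.025, 0]
    - [-0.001, -0.001, 0.05, 0]
    - [-0.002, -0.001, 0.075, 0]
    - [-0.002, -0.001, 0.088, 0]
    - [-0.002, -0.001, 0.091, 0]

```text
time: 23.75
ee_pos: [0.5882, -0.1447, 0.0139]
tcp_rot: [178.5, -0.9, 160.8]
wrist_force: [-0.3, -0.3, -1.3]
opening: 0.039
grasp_force: 40.5
```

>>> arm_command:
  series:
    - [0, 0, 0.001, 0]
    - [0, 0, 0.003, 0]
    - [0, 0, 0.005, 0]
    - [0, 0, 0.006, 0]
    - [0, 0, 0.006, 0]

```text
time: 24.25
ee_pos: [0.5891, -0.1458, 0.0098]
tcp_rot: [178.5, -0.7, 160.7]
wrist_force: [-0.1, 0.1, -1.5]
opening: 0.039
grasp_force: 40.5
```

```bash
python3 p.py .5885,-.145,.0085,160.7; python3 -c "
from h import *
o=bot.get_obs();print(o['wrist_force'],o['ee_pos'],o['tcp_rot'])"
```

```text
.5885,-.145,.0085,160.7 shift [0.0008 0.0005 0.0014] turn 0.0003 dist 0.002
[-0.05310397  0.057038   -1.46238483] [ 0.58914042 -0.14576424  0.00983584] [178.47512309  -0.70109925 160.71600103]
```

>>> arm_command:
  series:
    - [0.001, 0.0005, 0.001, 0]
    - [0.001, 0.0005, 0.002, 0]
    - [0.001, 0.0005, 0.002, 0]
    - [0.001, 0.0005, 0.002, 0]
    - [0.001, 0.0005, 0.002, 0]

```text
time: 24.75
ee_pos: [0.5884, -0.1449, 0.0086]
tcp_rot: [178.5, -0.7, 160.7]
wrist_force: [-3.1, 0.3, 6.7]
opening: 0.0394
grasp_force: 41.5
```

>>> arm_command:
  series:
    - [0, 0, 0, 0]
    - [0, 0, 0, 0]
    - [0, 0, 0, 0]
    - [0, 0, 0, 0]
    - [0, 0, 0, 0]
  hand: 0.06

```text
time: 25.25
ee_pos: [0.5882, -0.1448, 0.0075]
tcp_rot: [178.5, -0.7, 160.7]
wrist_force: [0.2, -0.1, 0.3]
opening: 0.0603
grasp_force: 0.0
```

>>> arm_command:
  series:
    - [0, 0, -0.02, 0]
    - [0, 0, -0.05, 0]
    - [0, 0, -0.09, 0]
    - [0, 0, -0.13, 0]
    - [0, 0, -0.15, 0]

```text
time: 25.75
ee_pos: [0.5896, -0.1495, 0.1615]
tcp_rot: [178.5, -0.5, 160.7]
wrist_force: [-0.0, -0.6, -0.1]
opening: 0.06
grasp_force: 0.0
```

```bash
python3 w.py w7 long_remote_center=.015 long_rest; python3 p.py .565,.05,.16,165 .54,.25,.16,169.7 .514,.413,.16,169.7
```

```text
t 25.8 tcp [ 0.5896 -0.1495  0.1615] [178.46  -0.48 160.72] op 0.06 gf 0.0
long_remote_center [315. 222.] 0.56 [ 0.5874 -0.1438  0.015 ]
.565,.05,.16,165 shift [0.0889 0.1801 0.0047] turn -0.0746 dist 0.201
.54,.25,.16,169.7 shift [0.0759 0.1866 0.0057] turn -0.0821 dist 0.202
.514,.413,.16,169.7 shift [0.0547 0.1557 0.0047] turn -0.0 dist 0.165
```

View pics/w7.png

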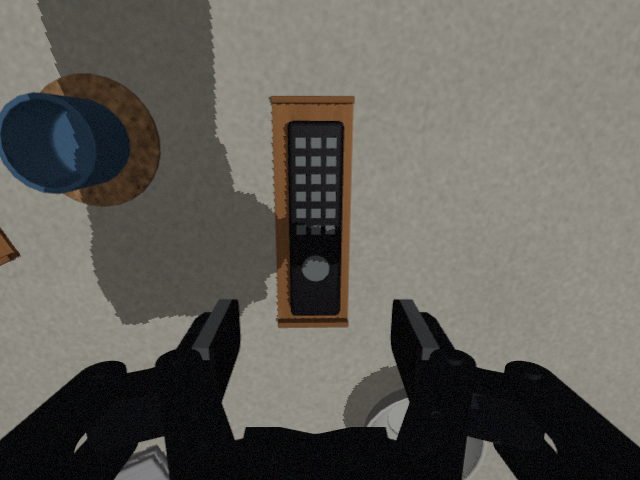

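The long remote lies on its rest between the lips, centred to within a few mm and keys up. The short black remote is next.

>>> arm_command:
  series:
    - [0.016, 0.033, 0.001, -0.02]
    - [0.034, 0.07, 0.002, -0.04]
    - [0.053, 0.107, 0.003, -0.06]
    - [0.071, 0.144, 0.004, -0.075]
    - [0.089, 0.18, 0.005, -0.075]

```text
time: 26.4
ee_pos: [0.5631, 0.0517, 0.1567]
tcp_rot: [178.5, -0.7, 165.0]
wrist_force: [0.1, -0.3, 0.3]
opening: 0.0601
grasp_force: 0.0
```

>>> arm_command:
  series:
    - [0.015, 0.037, 0.001, -0.02]
    - [0.03, 0.074, 0.002, -0.04]
    - [0.045, 0.111, 0.003, -0.06]
    - [0.06, 0.149, 0.005, -0.08]
    - [0.076, 0.187, 0.006, -0.082]

```text
time: 26.9
ee_pos: [0.5381, 0.2519, 0.1564]
tcp_rot: [178.5, -0.6, 169.8]
wrist_force: [0.4, -0.1, 0.1]
opening: 0.0601
grasp_force: 0.0
```

>>> arm_command:
  series:
    - [0.014, 0.04, 0.001, 0]
    - [0.028, 0.08, 0.002, 0]
    - [0.042, 0.12, 0.004, 0]
    - [0.052, 0.148, 0.005, 0]
    - [0.055, 0.156, 0.005, 0]

```text
time: 27.4
ee_pos: [0.5113, 0.4164, 0.1556]
tcp_rot: [178.5, -0.6, 169.9]
wrist_force: [-0.0, -0.5, -0.7]
opening: 0.0601
grasp_force: 0.0
```

>>> arm_command:
  series:
    - [0, 0, 0, 0]
    - [0, 0, 0, 0]
    - [0, 0, 0, 0]
    - [0, 0, 0, 0]
    - [0, 0, 0, 0]

```text
time: 27.9
ee_pos: [0.5132, 0.4131, 0.1585]
tcp_rot: [178.4, -0.5, 169.7]
wrist_force: [-0.0, -0.3, 0.4]
opening: 0.0602
grasp_force: 0.0
```

```bash
python3 w.py w8 short_remote_center; python3 p.py .514,.413,.0045,169.7
```

```text
t 27.9 tcp [0.5132 0.4131 0.1585] [178.37  -0.46 169.65] op 0.0602 gf 0.0
short_remote_center [244.  49.] 0.83 [0.3831 0.3926 0.011 ]
short_remote_center [313. 227.] 0.72 [0.5142 0.4163 0.011 ]
short_remote_center [469. 279.] 0.67 [0.5814 0.5332 0.011 ]
.514,.413,.0045,169.7 shift [-0.0022 -0.0047  0.1539] turn -0.0004 dist 0.154
```

View pics/w8.png

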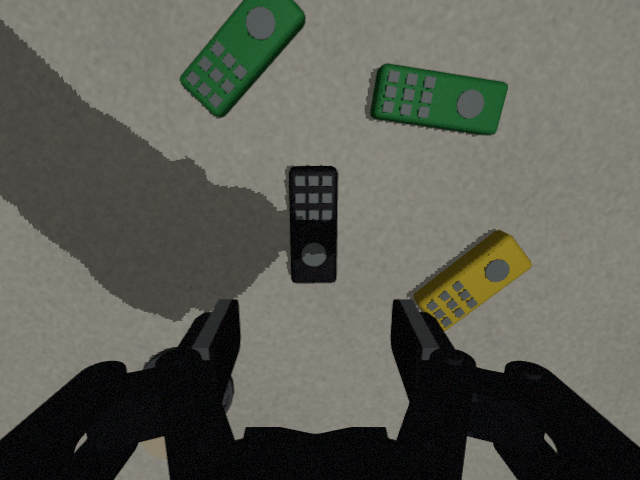

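The black remote (313,226) lies between the fingers. The greens and the yellow stay clear of the 60 mm opening.

>>> arm_command:
  series:
    - [0, -0.001, 0.035, 0]
    - [-0.001, -0.002, 0.08, 0]
    - [-0.002, -0.0025, 0.12, 0]
    - [-0.002, -0.003, 0.14, 0]
    - [-0.002, -0.003, 0.149, 0]

```text
time: 28.5
ee_pos: [0.5127, 0.4139, 0.0065]
tcp_rot: [178.5, -0.6, 169.7]
wrist_force: [-0.7, -0.6, 0.2]
opening: 0.0597
grasp_force: 0.0
```

>>> arm_command:
  series:
    - [0, 0, 0.002, 0]
    - [0, 0, 0.005, 0]
    - [0, 0, 0.005, 0]
    - [0, 0, 0.005, 0]
    - [0, 0, 0.005, 0]

```text
time: 29.0
ee_pos: [0.5142, 0.4154, 0.0052]
tcp_rot: [178.3, -0.4, 169.7]
wrist_force: [-0.8, -0.3, -0.3]
opening: 0.0602
grasp_force: 0.0
```

>>> arm_command:
  series:
    - [0, 0, 0, 0]
    - [0, 0, 0, 0]
    - [0, 0, 0, 0]
    - [0, 0, 0, 0]
    - [0, 0, 0, 0]
  hand: 0.022
  grip_force: 40

```text
time: 29.5
ee_pos: [0.5141, 0.4153, 0.0049]
tcp_rot: [178.3, -0.4, 169.7]
wrist_force: [-1.1, -0.7, 5.9]
opening: 0.0351
grasp_force: 40.6
```

>>> arm_command:
  series:
    - [0, 0, -0.01, 0]
    - [0, 0, -0.03, 0]
    - [0, 0, -0.06, 0]
    - [0, 0, -0.085, 0]
    - [0, 0, -0.1, 0]

```text
time: 30.0
ee_pos: [0.5145, 0.4124, 0.1067]
tcp_rot: [178.3, -0.4, 169.7]
wrist_force: [1.4, 0.4, -0.3]
opening: 0.0349
grasp_force: 40.1
```

```bash
python3 w.py -; python3 p.py .53,.21,.12,175 .52,.0,.12,180 .50,-.2,.12,186.4 .4795,-.415,.12,186.4
```

```text
t 30.0 tcp [0.5145 0.4124 0.1067] [178.29  -0.39 169.71] op 0.0349 gf 40.1
.53,.21,.12,175 shift [-0.0509 -0.1964 -0.0179] turn -0.0922 dist 0.204
.52,.0,.12,180 shift [-0.0084 -0.21   -0.0067] turn -0.0873 dist 0.21
.50,-.2,.12,186.4 shift [ 0.02   -0.1999 -0.0064] turn -0.1117 dist 0.201
.4795,-.415,.12,186.4 shift [ 0.0443 -0.2113 -0.0069] turn -0.0001 dist 0.216
```

>>> arm_command:
  series:
    - [-0.008, -0.03, -0.006, -0.02]
    - [-0.018, -0.07, -0.01, -0.04]
    - [-0.029, -0.112, -0.014, -0.06]
    - [-0.04, -0.155, -0.017, -0.08]
    - [-0.051, -0.196, -0.018, -0.092]

```text
time: 30.55
ee_pos: [0.5289, 0.208, 0.1155]
tcp_rot: [178.4, -0.4, 175.0]
wrist_force: [1.4, -0.1, -0.3]
opening: 0.0351
grasp_force: 40.1
```

>>> arm_command:
  series:
    - [-0.002, -0.042, -0.001, -0.02]
    - [-0.003, -0.084, -0.003, -0.04]
    - [-0.005, -0.126, -0.004, -0.06]
    - [-0.007, -0.168, -0.006, -0.08]
    - [-0.008, -0.21, -0.007, -0.087]

```text
time: 31.05
ee_pos: [0.5183, -0.0019, 0.1163]
tcp_rot: [178.3, -0.2, -180.0]
wrist_force: [1.4, 0.7, 0.1]
opening: 0.035
grasp_force: 40.1
```

>>> arm_command:
  series:
    - [0.004, -0.04, -0.001, -0.02]
    - [0.008, -0.08, -0.003, -0.04]
    - [0.012, -0.12, -0.004, -0.07]
    - [0.016, -0.16, -0.005, -0.1]
    - [0.02, -0.2, -0.006, -0.112]

```text
time: 31.55
ee_pos: [0.4981, -0.2018, 0.1164]
tcp_rot: [178.3, -0.0, -173.6]
wrist_force: [0.6, 0.5, -0.6]
opening: 0.0352
grasp_force: 40.1
```

>>> arm_command:
  series:
    - [0.01, -0.045, -0.001, 0]
    - [0.02, -0.092, -0.003, 0]
    - [0.03, -0.14, -0.004, 0]
    - [0.039, -0.185, -0.006, 0]
    - [0.0443, -0.211, -0.007, 0]

```text
time: 32.05
ee_pos: [0.477, -0.4179, 0.1165]
tcp_rot: [178.3, -0.1, -173.7]
wrist_force: [-0.8, 0.7, -0.4]
opening: 0.0351
grasp_force: 40.1
```

>>> arm_command:
  series:
    - [0, 0, 0, 0]
    - [0, 0, 0, 0]
    - [0, 0, 0, 0]
    - [0, 0, 0, 0]
    - [0, 0, 0, 0]

```text
time: 32.55
ee_pos: [0.4786, -0.4141, 0.1184]
tcp_rot: [178.3, 0.0, -173.5]
wrist_force: [-0.3, -0.4, -0.1]
opening: 0.035
grasp_force: 40.1
```

```bash
python3 w.py w9 short_rest; python3 p.py .4795,-.415,.0135,186.4
```

```text
t 32.5 tcp [ 0.4786 -0.4141  0.1184] [ 1.7833e+02  2.0000e-02 -1.7354e+02] op 0.035 gf 40.1
.4795,-.415,.0135,186.4 shift [-0.0009 -0.0037  0.1048] turn 0.0006 dist 0.105
```

View pics/w9.png

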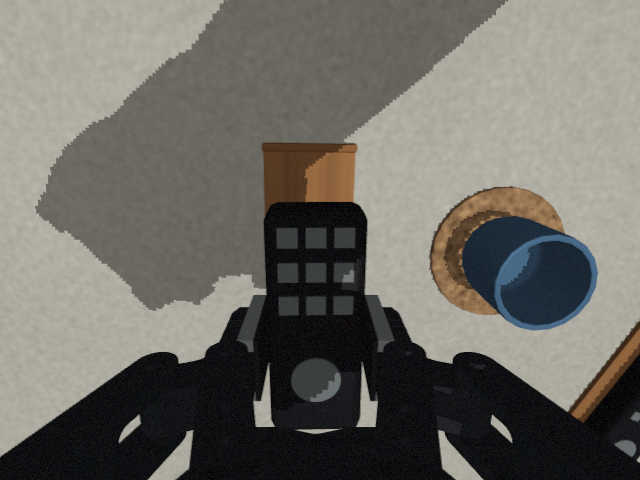

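Run:
```python
from h import *
o=bot.get_obs();c=bot.camera('wrist')
e=ray(c,[[310,143.5]],.012,o)[0];a=np.radians(186.4)
print(e, e[:2]-.062*np.array([np.cos(a),np.sin(a)]))
```

```text
[ 0.41632105 -0.42104401  0.012     ] [ 0.47793466 -0.41413293]
```

>>> arm_command:
  series:
    - [0, -0.001, 0.03, 0]
    - [0, -0.002, 0.06, 0]
    - [-0.0005, -0.003, 0.085, 0]
    - [-0.0005, -0.003, 0.1, 0]
    - [-0.0005, -0.003, 0.104, 0]

```text
time: 33.2
ee_pos: [0.4781, -0.4141, 0.0123]
tcp_rot: [178.2, -0.1, -173.6]
wrist_force: [-1.5, -0.1, -0.4]
opening: 0.035
grasp_force: 40.2
```

>>> arm_command:
  series:
    - [0, 0, 0.001, 0]
    - [0, 0, 0.003, 0]
    - [0, 0, 0.005, 0]
    - [0, 0, 0.006, 0]
    - [0, 0, 0.006, 0]

```text
time: 33.7
ee_pos: [0.4792, -0.4151, 0.009]
tcp_rot: [178.4, 0.1, -173.6]
wrist_force: [0.7, -0.5, 2.7]
opening: 0.0349
grasp_force: 40.6
```

>>> arm_command:
  series:
    - [0, 0, 0, 0]
    - [0, 0, 0, 0]
    - [0, 0, 0, 0]
    - [0, 0, 0, 0]
    - [0, 0, 0, 0]

```text
time: 34.2
ee_pos: [0.4792, -0.4151, 0.0089]
tcp_rot: [178.4, 0.1, -173.6]
wrist_force: [1.3, 0.3, 5.8]
opening: 0.0353
grasp_force: 41.0
```

Contact. Release and lift.

>>> arm_command:
  series:
    - [0, 0, 0, 0]
    - [0, 0, 0, 0]
    - [0, 0, 0, 0]
    - [0, 0, 0, 0]
    - [0, 0, 0, 0]
  hand: 0.06

```text
time: 34.7
ee_pos: [0.4786, -0.4147, 0.0079]
tcp_rot: [178.3, -0.0, -173.6]
wrist_force: [-0.5, 0.4, 0.4]
opening: 0.0598
grasp_force: 0.0
```

>>> arm_command:
  series:
    - [0, 0, -0.02, 0]
    - [0, 0, -0.05, 0]
    - [0, 0, -0.09, 0]
    - [0, 0, -0.13, 0]
    - [0, 0, -0.17, 0]

```text
time: 35.2
ee_pos: [0.4791, -0.4195, 0.1796]
tcp_rot: [178.3, 0.0, -173.6]
wrist_force: [0.6, -0.9, 0.3]
opening: 0.06
grasp_force: 0.0
```

>>> arm_command:
  series:
    - [0.02, -0.03, -0.02, 0]
    - [0.04, -0.06, -0.02, 0]
    - [0.06, -0.08, -0.02, 0]
    - [0.07, -0.1, -0.02, 0]
    - [0.07, -0.1, -0.02, 0]

```text
time: 35.7
ee_pos: [0.4193, -0.5295, 0.1942]
tcp_rot: [178.3, -0.0, -173.8]
wrist_force: [1.2, 0.6, -0.3]
opening: 0.0599
grasp_force: 0.0
```

```bash
python3 w.py -
cat > f.py <<'E'
from h import *
exec(open('b.py').read().split("print(im[")[0].split('\n',1)[1].replace('crop1','x1'))
exec('def seg'+open('b.py').read().split('def seg')[1].split("seg('long'")[0])
def S_(*a):
    try: seg(*a)
    except Exception as e: print(a[0],'?')
S_('long',g<60,387,249,45,.026,7);S_('short',g<60,496,289,33,.026,7);S_('cup',(S>80)&(H>90)&(H<130),442,291,26,.06)
for k,z in dict(cup_center=.0325,candle_center=.03,bowl=0,dumbbell=0).items():
    for m in bot.mark_of('top',k)[:2]: print(k,np.round(m['location']),round(m['confidence'],2),ray(c,m['location'],z)[0].round(3))
cv2.imwrite('pics/end.png',cv2.resize(im[130:340,190:530],None,fx=2.3,fy=2.3,interpolation=cv2.INTER_CUBIC))
E
python3 f.py
```

```text
t 35.7 tcp [ 0.4193 -0.5295  0.1942] [ 1.7830e+02 -3.0000e-02 -1.7378e+02] op 0.0599 gf 0.0
long [ 588.9 -142.2] size [ 40.1 149.2] long axis deg 160.5 circ [ 588.7 -143. ]
short [ 479.5 -410.3] size [89.7 39.4] long axis deg 6.4 circ [ 480.2 -410.6]
cup [ 478.6 -272.5] size [64.7 54.9] long axis deg 88.5 circ [ 478.8 -273. ]
cup_center [445. 290.] 0.58 [ 0.481 -0.279  0.032]
candle_center [217. 229.] 0.78 [0.647 0.279 0.03 ]
bowl [372. 167.] 0.67 [ 0.799 -0.116  0.   ]
dumbbell [270. 170.] 0.93 [0.798 0.146 0.   ]
dumbbell [388. 248.] 0.73 [ 0.59  -0.149  0.   ]
```

View pics/end.png

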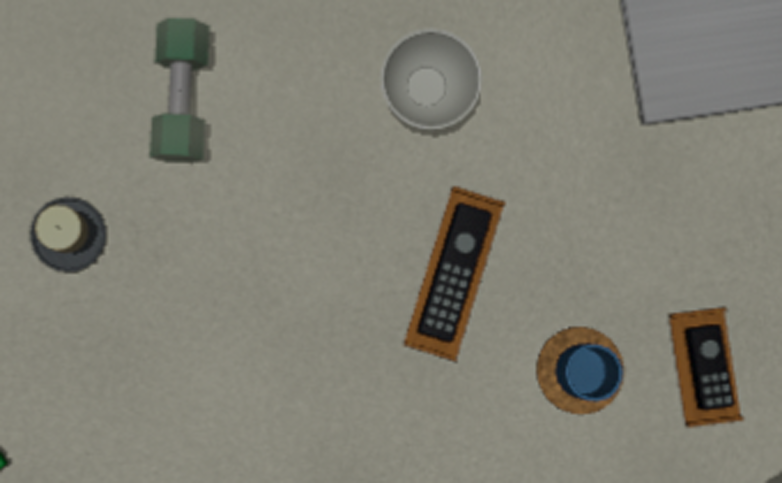

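All four items are in place in the final view. The apparent offsets of the candle and cup tops match camera parallax, and the bowl and dumbbell are unmoved. Handing in.

```bash
python3 -c "
from workcell import bot
print(bot.job_done())"
```

```text
the job is handed in; nothing more can be done
None
```

I handed the job in at about 36 s of the 128 s allowed. By the final camera check, both remotes lie keys up on their rests, the cup stands on the coaster, the candle is in the dish, and the bowl and dumbbell look unmoved; the hand-in call returned no verdict.

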